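Pull the speed knob off the wheel control box

TASK

Take the standing knob puller by its wooden grip, slide its fork squarely under the middle of the wide knob on the potter's wheel control box, and pull the knob straight up off its spindle with the puller, without touching the knob with the gripper. Then set the puller down upright on the table with the knob still lying on its fork, and let go. Leave the narrow knob on its spindle.

Things in the scene. Friction and masses are not known exactly. Their poses are not given: they have to be found in the camera images.
- puller_grip (a point): Centre of the upright wooden grip (26 mm along x, 22 across y, 44 high) of a steel C-shaped puller, 0.16 kg, standing on the table. x points to the fork's open tips, z up. The flat fork lies straight below: underside 85 mm below this point, 5 thick, 48 wide; its slot, 26 wide, runs from 18 behind the point to the tips 39 ahead. Back plate 38 to 44 behind; arm underside 50 above the fork's top.
- wide_knob: Black push-on knob to pull off: round, 52 mm across, 24 high. Origin: centre of its flat underside, z up. It sits on one of the box's two spindles, underside 63 mm above the table, 18 above the panel. In that gap stands only the spindle's collar, 14 mm across (its nut at the panel 21 across, 4 high). The spindle reaches 13 mm up into the knob and springs hold it: about 9 N pops it off. 45 g.
- narrow_knob: The other black push-on knob, round, 30 mm in diameter, 32 mm high, seated in the same way on the other spindle. Origin: centre of its underside, z up. To be left alone.
- control_box: Grey control box of a potter's wheel, fixed: 110 mm (x) by 230 mm (y), 45 mm high, flat panel on top with a rocker switch 6 mm high between the knobs. Origin: centre of its underside; x points to its far side, away from the robot, z up. The two spindles stand at x = 5 mm, y = +55 and -55 mm in this frame.
Things that resemble listed ones, but are neither listed nor needed, are in the scene too. Of the things shaped like the part that bears puller_grip, the bare steel one is meant.

How it is judged:
On the way:
1. the wide knob is clear of its spindle, lying on the puller's fork (height (world z) of wide_knob above 0.08 m and x of wide_knob in the frame of puller_grip between -0.025 and 0.025 m and y of wide_knob in the frame of puller_grip between -0.02 and 0.02 m and z of wide_knob in the frame of puller_grip below -0.07 m), for 0.2 s.
At the end, for the whole second after the job is handed in: The puller stands upright (within 8 degrees) on the table, with the wide knob lying flat on its fork (within 25 mm of the fork's centre, within 11 degrees of level) and at rest; the narrow knob is still on its spindle (moved less than 10 mm) (height (world z) of puller_grip below 0.1 m and angle between puller_grip's own z axis and vertical below 0.15 rad and height (world z) of wide_knob below 0.025 m and angle between wide_knob's own z axis and vertical below 0.2 rad and horizontal distance between wide_knob and puller_grip below 0.025 m and linear speed of wide_knob below 0.02 m/s and distance of narrow_knob from where it was at the start of the episode below 0.01 m); the robot touches nothing.
It fails at once if the gripper touches the wide knob (contact force between any of the arm, the fingers and wide_knob above 1 N).
It fails at once if the wide knob is tipped by more than 30 degrees instead of being pulled straight up (angle between wide_knob's own z axis and vertical above 0.52 rad).
It fails at once if the narrow knob is pulled from its place (distance of narrow_knob from where it was at the start of the episode above 0.01 m).
It also fails if it takes over 51 s, if anything falls off the work surface, if the arm or the gripper's body presses on something with over 40 N, if the wrist force passes 120 N, or if a joint passes its speed limit or range.

ROBOT

A 6-joint arm with a two-finger parallel gripper is mounted at the origin on a cart in front of the work surface, level with it; the furniture and walls round the work are solid. World frame = base frame: x ahead of the robot, y to its left, z up, the work surface at z = 0. Lengths are in m, angles in rad, forces in N, time in s.
With the tool pointing down it reaches from about 0.35 to 0.875 m from the base axis. Payload 4.2 kg.
Tool frame: the origin (TCP) lies on the centre line of the jaws, within the pads' length; the fingertips stand 19 mm ahead of it and the grasp point (between the pads) is the TCP; z points along the fingers, y is the line along which they close (so a half turn about z gives the same grasp; the last joint's range is limited). The gripper opens to 85 mm and grips with 20 to 120 N. Pads are 22 mm wide; open, the fingers measure 114 mm over their backs; the gripper's body (76 mm by 85 mm) begins 54 mm behind the grasp point. The pads swing forward as they close: fully open they stand 13 mm farther back than shut.
Start: joints at [1.404, 0.385, 0.008, 0, -1.194, -0.259], TCP at [0.258, 0.569, 0.25] pointing down, gripper open.
Joint ranges: [-3.14, 3.14], [-1.21, 2.06], [-1.07, 1.41], [-3.16, 2.05], [-2.99, -0.16], [-3.1, 3.1]. Speed limits (rad/s): [2.79, 2.79, 3.14, 3.14, 3.14, 3.14].

INTERFACE

Orientations are given as a unit quaternion [x, y, z, w].
In Python, from rig import bot gives the robot as it stands.
- The arm moves only by the tool apply_moves, never from a script. Its argument "moves" is a list that holds one entry, the list of rows, each a list of 7 numbers: the turn, a rotation vector about the tool's x, y, z in rad, then the shift along the tool's x, y, z in mm, then the opening, from 0 (shut) to 1 (fully open). In form: [[[ax, ay, az, dx, dy, dz, claw], ...]]. A call has 1 to 12 rows; each row is the pose to reach, as a shift and turn from the pose commanded when the call began, along the tool's axes at that moment; what a row does not reach only later rows make up. A row lasts 1/12 s, in which the tool goes at most 41.7 mm and 7.16 degrees, less where a joint would pass 70% of its speed; a pose out of reach is approached as far as the arm can. A call with a gripper value outside its range is refused whole. The fingers move at their own pace and stop on an object; "squeeze" is the grip in N (left out, the last holds). Time passes only in rows, so rows that repeat a pose let the fingers close. It gives the time, the measured TCP pose, the force, the opening and the grip force at its end, in the units of the state.
- bot.read_state(): the state, without advancing time (a new reading comes with each control period).
- bot.snapshot(name): name is "side" or "top" or "wrist"; returns the picture (400x640x3 uint8, red, green, blue); there is no depth.
- bot.camera_params(name): a dict with "camera_matrix" (3x3 intrinsics, pixels), "pose" (4x4, takes a point from camera to world coordinates). Camera axes: x right, y down, z forward; pixel columns grow to the right and rows downward; lengths in m; the calibration is good to about 2 mm. A picture is of the moment at which its call begins: read the wrist's pose just before it. camera_params takes no time and is no camera call; for the wrist camera it gives the pose at the moment of the call.
- bot.job_done(): hands the job in; it is judged then, once.
Trained networks look in the newest picture that a camera, given by its name, has taken for a name from the list of things; names that differ only in an ending like _2 or _b are one class to them, and where a whole thing is asked for, a point or a joint stands for the part that bears it (a point fixed in the world has none). Each returns a list of dicts, best first, with "confidence" (0 to 1); they miss things now and then, are a little off and sometimes report something else, mostly with a low value. They report only what shows in the picture. A call takes as long as a camera call. They do not tell look-alikes from the thing itself.
- bot.look_for(camera, thing): "position" ([x, y, z] in m, in the coordinates of the camera as it stood for that picture, good to about 4 mm: the middle of the surface that is visible of it).
- bot.masks_of(camera, thing): "pixels" (400x640 bool, what is visible of it).
The state is a dict: "time": time; "joints": joint angles; "joint_vel": joint speeds; "effort": joint torques, N m; "eef_pos": TCP position; "ee_rot": TCP orientation; "force": force on the tool from outside, world axes, zero at the start; "moment": the same for the moment, N m; "finger_gap": finger opening in m; "gripper_force": force on a finger pad.
Only numpy, scipy, OpenCV 4.12 (cv2) and the standard library are available. Lean on these libraries where they do the work, as an engineer would, in place of code of your own. Each camera call takes 0.05 s, during which the arm holds its last target. There are 200 camera calls.

## Working session

There is one attempt and no reset: what is moved stays moved. The work goes in short steps, Python scripts to look and compute and a tool call to move; the robot and the scene stay as the last step left them, time stands still between calls to the robot, and variables do not carry over. Pictures are saved under pics/ and viewed, at most 13 in all, crops included, and the job is handed in when it is done.

Besides the shell and the picture viewer there is one more tool, called after ">>>" as a command line: name --argument value ..., lists and objects as JSON in quotes. apply_moves: Moves the arm, as the interface text tells. Its arguments: {"type":"object","properties":{"moves":{"type":"array","items":{"type":"array","items":{"type":"array","items":{"type":"number"}}}},"squeeze":{"type":"number"}},"required":["moves"]}

```bash
mkdir -p pics; cat > h.py <<'E'
import numpy as np,cv2
from scipy.spatial.transform import Rotation as R
from rig import bot
def snap(c,name=None):
    P=bot.camera_params(c); im=bot.snapshot(c)
    if name: cv2.imwrite('pics/'+name+'.png',im[:,:,::-1])
    return im,P
def look(c,P,t):
    T=np.array(P['pose']);out=[]
    for d in bot.look_for(c,t):
        p=T[:3,:3]@np.array(d['position'])+T[:3,3]; out.append((round(d['confidence'],2),p.round(4).tolist()))
    return out
def ray(P,u,v):
    T=np.array(P['pose']);K=np.array(P['camera_matrix']);d=T[:3,:3]@np.linalg.solve(K,[u,v,1]);return T[:3,3],d
def atz(P,u,v,z):
    o,d=ray(P,u,v);return o+d*(z-o[2])/d[2]
def proj(P,p):
    T=np.array(P['pose']);K=np.array(P['camera_matrix']);q=K@(T[:3,:3].T@(np.array(p)-T[:3,3]));return q[:2]/q[2]
def tri(*rays):
    A=np.zeros((3,3));b=np.zeros(3)
    for o,d in rays:
        d=d/np.linalg.norm(d);M=np.eye(3)-np.outer(d,d);A+=M;b+=M@o
    return np.linalg.solve(A,b)
E
python3 - <<'E'
from h import *
for c in ['top','side']:
    im,P=snap(c,c+'0')
    for t in ['puller_grip','wide_knob','narrow_knob','control_box']: print(c,t,look(c,P,t))
s=bot.read_state();print(s['eef_pos'],s['ee_rot'],s['time'],s['finger_gap'])
E
```

```text
top puller_grip [(0.8, [0.5261, -0.1807, 0.0646]), (0.76, [0.3762, -0.29, 0.0647]), (0.71, [0.6116, -0.3994, 0.0576]), (0.64, [0.7579, -0.0897, 0.0643]), (0.54, [0.5047, -0.2956, 0.063])]
top wide_knob [(0.75, [0.5556, 0.1633, 0.0905])]
top narrow_knob [(0.58, [0.5789, 0.0588, 0.1008]), (0.2, [0.526, -0.1812, 0.0653])]
top control_box [(0.81, [0.5648, 0.0984, 0.0473])]
side puller_grip [(0.88, [0.4997, -0.2882, 0.0611]), (0.83, [0.757, -0.0799, 0.0542]), (0.82, [0.5252, -0.1814, 0.0577]), (0.7, [0.6179, -0.4006, 0.0507]), (0.58, [0.3766, -0.2861, 0.0333])]
side wide_knob [(0.64, [0.5512, 0.1757, 0.0859])]
side narrow_knob [(0.63, [0.5795, 0.0716, 0.0817])]
side control_box [(0.94, [0.554, 0.1796, 0.0439])]
[0.25811261 0.56916275 0.25025875] [ 9.77422778e-01 -2.11292951e-01 -1.17825221e-05  3.78567192e-05] 0.5 0.08517062219903959
```

View pics/top0.png

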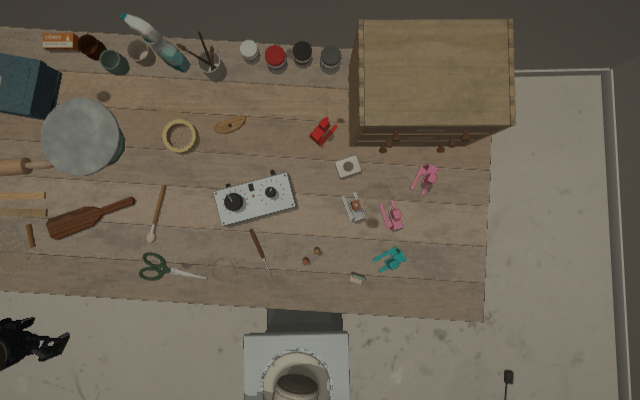

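View pics/side0.png

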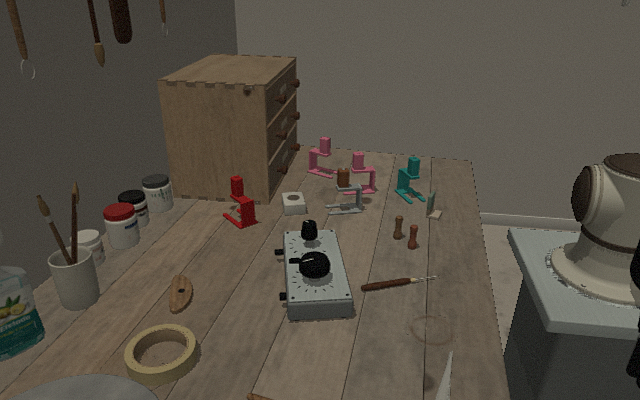

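The top view shows the bare steel puller with the wooden grip at about (354,205), the control box at (255,198), the wide knob at (233,202) and the narrow knob at (270,192). The side view shows the puller at (345,190) and the wide knob at (314,264). The coloured pullers are the look-alikes.

>>> apply_moves --moves '[[[0,0,0,40,30,0,1],[0,0,0,70,52,-10,1],[0,0,0,100,75,-20,1],[0,0,0,130,98,-30,1],[0,0,0,160,120,-40,1],[0,0,0,190,143,-50,1],[0,0,0,220,165,-50,1],[0,0,0,250,188,-50,1],[0,0,0,280,211,-50,1],[0,0,0,310,234,-50,1],[0,0,0,340,257,-50,1],[0,0,0,371,281,-50,1]]]'

```text
time: 1.5
eef_pos: [0.4804, 0.1584, 0.3008]
ee_rot: [0.977, -0.211, 0.0, -0.0]
force: [0.6, 0.5, 0.8]
finger_gap: 0.0855
gripper_force: 0.0
```

```bash
python3 - <<'E'
from h import *
s=bot.read_state();print(s['eef_pos'],s['ee_rot'],s['time'])
im,P=snap('wrist','w1');T=np.array(P['pose']);print(T.round(3),P['camera_matrix'])
for t in ['puller_grip','wide_knob','narrow_knob','control_box']: print(t,look('wrist',P,t))
E
```

```text
[0.48037901 0.15838662 0.30077835] [ 9.77481770e-01 -2.11019170e-01  3.63031567e-04 -4.08304987e-04] 1.5
[[-0.412 -0.874 -0.259  0.547]
 [-0.911  0.395  0.118  0.128]
 [-0.001  0.284 -0.959  0.424]
 [ 0.     0.     0.     1.   ]] [[291.95275971   0.         318.12818557]
 [  0.         291.95275971 197.18058817]
 [  0.           0.           1.        ]]
puller_grip [(0.92, [0.4925, -0.2797, 0.0045]), (0.76, [0.5111, -0.1852, 0.0103]), (0.68, [0.3758, -0.2639, 0.0074]), (0.43, [0.5669, 0.0985, 0.0444])]
wide_knob [(0.96, [0.5543, 0.1663, 0.0846])]
narrow_knob [(0.96, [0.578, 0.0605, 0.0984])]
control_box [(0.97, [0.5659, 0.0964, 0.0448])]
```

View pics/w1.png

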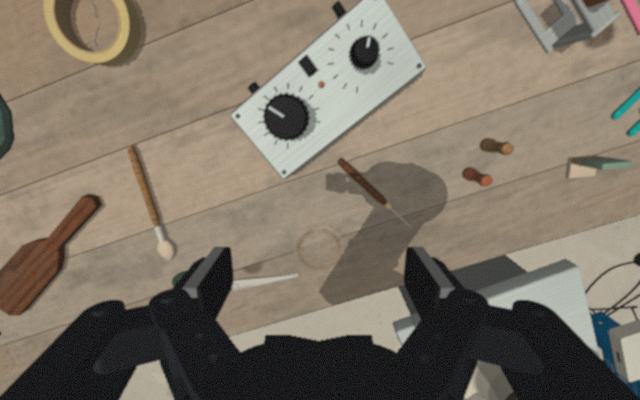

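The wrist picture shows the wide knob at (287,117) and the narrow knob at (365,50), with a rocker switch between them. The robot-facing side of the box (lower right) is clear. The steel puller is at the top right (570,20).

>>> apply_moves --moves '[[[0,0,0,15,30,0,1],[0,0,0,30,60,0,1],[0,0,0,45,90,0,1],[0,0,0,60,120,0,1],[0,0,0,75,150,0,1],[0,0,0,90,180,0,1],[0,0,0,105,210,0,1],[0,0,0,120,240,0,1],[0,0,0,135,270,0,1],[0,0,0,145,290,0,1],[0,0,0,145,296,0,1],[0,0,0,145,296,0,1]]]'

```text
time: 2.75
eef_pos: [0.4896, -0.1693, 0.3001]
ee_rot: [0.977, -0.212, -0.0, -0.0]
force: [1.2, -0.1, -0.1]
finger_gap: 0.0853
gripper_force: 0.0
```

```bash
python3 - <<'E'
from h import *
s=bot.read_state();print(s['eef_pos'],s['ee_rot'],s['joints'])
im,P=snap('wrist','w2')
import pickle;pickle.dump(P,open('w2.pkl','wb'))
print(look('wrist',P,'puller_grip'))
cv2.imwrite('pics/w2c.png',cv2.resize(im[60:360,120:520,::-1],None,fx=2,fy=2,interpolation=cv2.INTER_CUBIC))
E
```

```text
[ 0.48961907 -0.16932929  0.30007294] [ 9.77365836e-01 -2.11555969e-01 -3.04377459e-04 -4.53918486e-05] [-1.95154568e-02  1.68367259e-01 -1.66711736e-01 -2.18338957e-04
 -1.23629725e+00  1.16405013e+00]
[(0.97, [0.3807, -0.2895, 0.066]), (0.96, [0.5052, -0.2919, 0.0618]), (0.76, [0.5313, -0.1939, 0.0603]), (0.69, [0.7413, -0.082, 0.0057]), (0.68, [0.5946, -0.3947, 0.0065]), (0.65, [0.5664, 0.0796, 0.0418])]
```

View pics/w2c.png

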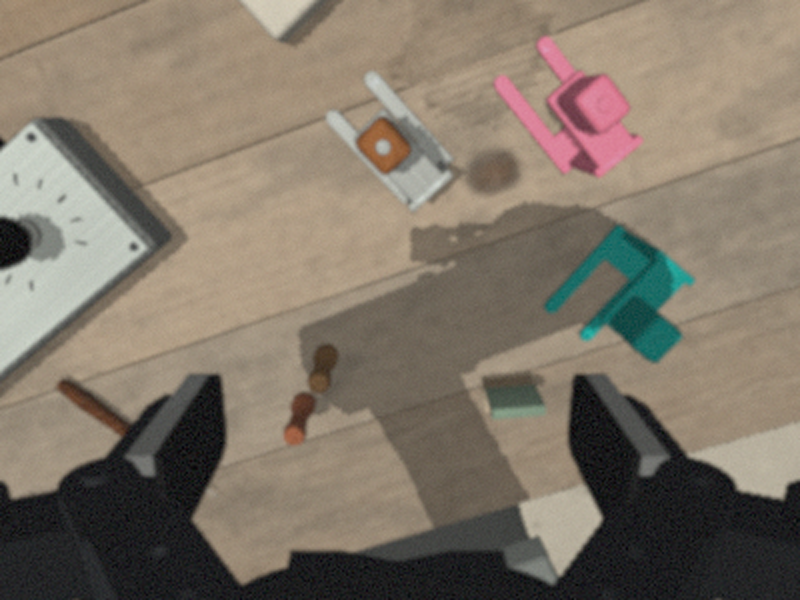

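The crop shows the steel puller with its grip top at crop (383,146). The fork tips are at (333,117) and (373,78), pointing up-left, and the back corners are at (413,207) and (450,168).

```bash
python3 - <<'E'
from h import *
import pickle
P=pickle.load(open('w2.pkl','rb'));f=lambda u,v:(u/2+120-.25,v/2+60-.25)
t=atz(P,*f(353,97),.005);g=atz(P,*f(383,146),.107)
print('tip',t,'griptop',g)
e1=atz(P,*f(333,117),.005);e2=atz(P,*f(373,78),.005);print('prong dir',e1-e2)
b=[atz(P,*f(413,207),.05),atz(P,*f(452,168),.05)];print(b,b[1]-b[0])
Pt=bot.camera_params('top');ps=bot.camera_params('side')
im=cv2.imread('pics/top0.png');print('proj top',proj(Pt,g),'side',proj(ps,g))
cv2.imwrite('pics/c.png',np.hstack([cv2.resize(im[180:230,330:380],(400,400),interpolation=cv2.INTER_CUBIC),cv2.resize(cv2.imread('pics/side0.png')[160:220,320:380],(400,400),interpolation=cv2.INTER_CUBIC)]))
x=(t-g)[:2];x/=np.linalg.norm(x);print('yaw deg',np.degrees(np.arctan2(x[1],x[0])),np.linalg.norm((t-g)[:2]))
E
```

```text
tip [ 0.57088414 -0.17353654  0.005     ] griptop [ 0.5383044  -0.18365577  0.107     ]
prong dir [-0.01176293  0.03604632  0.        ]
[array([ 0.49210635, -0.18226158,  0.05      ]), array([ 0.50467341, -0.21483775,  0.05      ])] [ 0.01256706 -0.03257618  0.        ]
proj top [355.94642519 204.40489615] side [342.86745583 168.85895663]
yaw deg 17.254735925699663 0.03411506539553605
```

View pics/c.png

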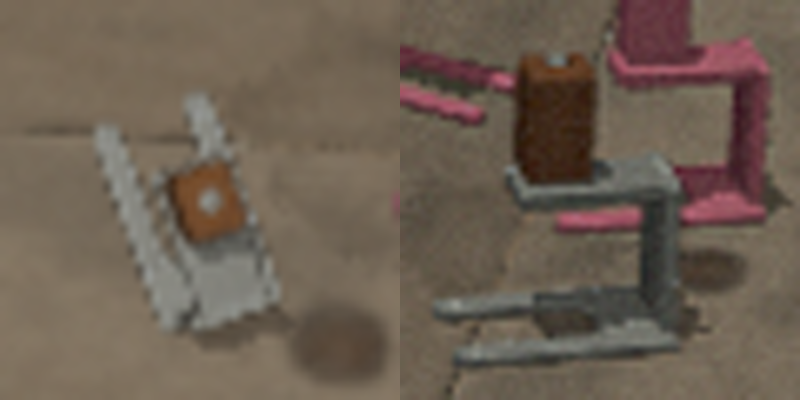

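The grip top is confirmed at z ≈ 0.107 at (0.538, -0.184), with yaw about 18.5°. I'll descend partway, turn, then check.

>>> apply_moves --moves '[[[0,0,-0.1,6,-1,10,1],[0,0,-0.21,12,-2,20,1],[0,0,-0.32,20,-3,30,1],[0,0,-0.43,28,-4,40,1],[0,0,-0.54,36,-5,50,1],[0,0,-0.65,44,-6,60,1],[0,0,-0.75,50,-7,70,1],[0,0,-0.75,50,-7,70,1],[0,0,-0.75,50,-7,70,1]]]'

```text
time: 3.6
eef_pos: [0.5382, -0.1822, 0.23]
ee_rot: [0.987, 0.161, -0.001, -0.0]
force: [0.5, 0.7, 0.0]
finger_gap: 0.0855
gripper_force: 0.0
```

```bash
python3 - <<'E'
from h import *
s=bot.read_state();print(s['eef_pos'],R.from_quat(s['ee_rot']).as_matrix().round(3),s['joints'])
im,P=snap('wrist','w3')
import pickle;pickle.dump(P,open('w3.pkl','wb'))
print('grip top expected',proj(P,[.5383,-.1837,.107]))
E
```

```text
[ 0.53822837 -0.18215763  0.2299817 ] [[ 0.948  0.318 -0.001]
 [ 0.318 -0.948  0.   ]
 [-0.001 -0.001 -1.   ]] [-4.12986457e-02  3.04723793e-01 -1.64624660e-01 -7.83038289e-05
 -1.10280721e+00  1.93603541e+00]
grip top expected [319.17585682 197.0212186 ]
```

View pics/w3.png

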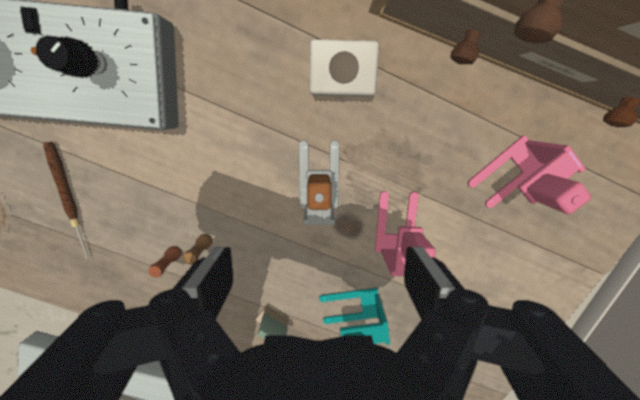

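The puller is square with the tool; the grip top is at (319,199) against an expected (319,197). I'll descend and grip.

>>> apply_moves --moves '[[[0,0,0,-1,1,30,1],[0,0,0,-1,1,60,1],[0,0,0,-1,1,90,1],[0,0,0,-1,1,115,1],[0,0,0,-1,1,130,1],[0,0,0,-1,1,138,1],[0,0,0,-1,1,138,0.6],[0,0,0,-1,1,138,0.4],[0,0,0,-1,1,138,0.3],[0,0,0,-1,1,138,0.2],[0,0,0,-1,1,138,0.1],[0,0,0,-1,1,138,0]]]' --squeeze 70

```text
time: 4.65
eef_pos: [0.5382, -0.185, 0.0935]
ee_rot: [0.987, 0.161, 0.001, 0.0]
force: [0.1, 0.6, 2.6]
finger_gap: 0.0208
gripper_force: 71.6
```

>>> apply_moves --moves '[[[0,0,0,0,0,0,0],[0,0,0,0,0,0,0],[0,0,0,0,0,0,0],[0,0,0,0,0,0,0],[0,0,0,0,0,0,0],[0,0,0,0,0,0,0]]]'

```text
time: 5.15
eef_pos: [0.5381, -0.185, 0.0934]
ee_rot: [0.987, 0.162, 0.001, 0.0]
force: [-1.2, 0.3, 6.2]
finger_gap: 0.0213
gripper_force: 71.9
```

>>> apply_moves --moves '[[[0,0,0,0,0,-10,0],[0,0,0,0,0,-30,0],[0,0,0,0,0,-55,0],[0,0,0,0,0,-80,0],[0,0,0,0,0,-105,0],[0,0,0,0,0,-125,0],[0,0,0,0,-10,-135,0],[0,0,0.01,1,-25,-140,0],[0,0,0.02,2,-45,-140,0],[0,0,0.03,3,-70,-140,0],[0,0,0.04,5,-95,-140,0],[0,0,0.05,7,-120,-140,0]]]'

```text
time: 6.15
eef_pos: [0.5043, -0.0676, 0.2314]
ee_rot: [0.991, 0.136, -0.001, -0.0]
force: [0.7, 0.4, -1.7]
finger_gap: 0.0206
gripper_force: 71.1
```

>>> apply_moves --moves '[[[0,0,0,1,-25,0,0],[0,0,0,2,-50,0,0],[0,0,0.01,3,-75,0,0],[0,0,0.02,4,-100,0,0],[0,0,0.03,6,-125,0,0],[0,0,0.04,8,-150,0,0],[0,0,0.05,10,-175,0,0],[0,0,0.05,11,-195,0,0],[0,0,0.05,11,-208,0,0],[0,0,0.05,11,-218,0,0],[0,0,0.05,11,-218,0,0],[0,0,0.05,11,-218,0,0]]]'

```text
time: 7.15
eef_pos: [0.4568, 0.1439, 0.2319]
ee_rot: [0.994, 0.112, -0.001, 0.0]
force: [0.4, 0.4, -1.0]
finger_gap: 0.0214
gripper_force: 71.1
```

```bash
python3 - <<'E'
from h import *
s=bot.read_state();print(s['eef_pos'],R.from_quat(s['ee_rot']).as_matrix().round(3),s['joints'],s['finger_gap'])
im,P=snap('wrist','w4')
import pickle;pickle.dump(P,open('w4.pkl','wb'))
def mk(c,t):
    m=bot.masks_of(c,t);return m[0]['pixels'] if m else None
for t,z in [('wide_knob',.087),('narrow_knob',.095)]:
    print(t,look('wrist',P,t))
    m=mk('wrist',t)
    if m is not None:
        v,u=np.nonzero(m);print(t,u.mean(),v.mean(),u.min(),u.max(),v.min(),v.max(),atz(P,u.mean(),v.mean(),z-.006))
it,Pt=snap('top')
for t,z in [('wide_knob',.087),('narrow_knob',.095)]:
    m=mk('top',t)
    if m is not None:
        v,u=np.nonzero(m);print('top',t,u.mean(),v.mean(),atz(Pt,u.mean(),v.mean(),z-.006))
E
```

```text
[0.45682393 0.14390792 0.23188812] [[ 0.975  0.223 -0.001]
 [ 0.223 -0.975 -0.001]
 [-0.001  0.    -1.   ]] [ 6.45202278e-01  1.51394047e-01 -3.65413055e-01 -2.62327012e-04
 -1.05526695e+00  1.15077425e+00] 0.02136666374597265
wide_knob [(0.84, [0.5541, 0.1696, 0.0869])]
wide_knob 318.5640668523677 76.491643454039 290 347 45 107 [0.55553016 0.16555817 0.081     ]
narrow_knob [(0.73, [0.5769, 0.0651, 0.0953])]
narrow_knob 443.44177840508115 75.4954128440367 421 466 57 95 [0.57918308 0.06254037 0.089     ]
top wide_knob 233.13235294117646 202.0110294117647 [0.55321869 0.16457676 0.081     ]
top narrow_knob 270.27659574468083 192.32978723404256 [0.57818433 0.05695345 0.089     ]
```

View pics/w4.png

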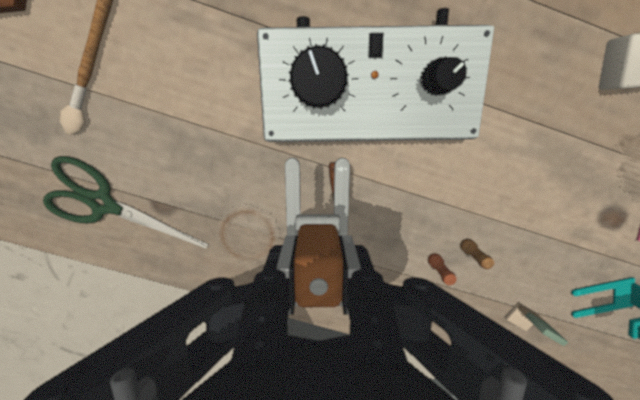

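The wide knob is at (318,76), directly in line with the prongs at columns 291 and 343. I'll lower the puller, then check the fork and knob heights from the side.

>>> apply_moves --moves '[[[0,0,0,0,1,15,0],[0,0,0,0,1,35,0],[0,0,0,0,1,55,0],[0,0,0,0,1,72,0],[0,0,0,0,1,82,0],[0,0,0,0,1,86,0],[0,0,0,0,1,86,0],[0,0,0,0,1,86,0]]]'

```text
time: 8.22
eef_pos: [0.4582, 0.143, 0.1468]
ee_rot: [0.994, 0.112, 0.0, -0.0]
force: [-0.7, 0.5, -1.4]
finger_gap: 0.0209
gripper_force: 71.2
```

```bash
python3 - <<'E'
from h import *
s=bot.read_state();print(s['eef_pos'],s['force'])
im,P=snap('side','s5');Pw=bot.camera_params('wrist');imw,_=snap('wrist')
x=np.array([.975,.223,0]);y=np.array([-.223,.975,0]);g=np.array(s['eef_pos']);g[2]=s['eef_pos'][2]-.0934+.085
for q in (-.0185,.0185): print('tip expected',proj(P,g+.039*x+q*y+[0,0,-.08]))
print('knob underside',proj(P,[.5555,.1655,.063]))
c=im[200:320,230:390,::-1];imw=imw[:,:,::-1]
cv2.imwrite('pics/c5.png',np.vstack([cv2.resize(c,(600,300) if 0 else (400,300),interpolation=cv2.INTER_CUBIC),cv2.resize(imw[20:245,170:470],(400,300),interpolation=cv2.INTER_CUBIC)]))
E
```

```text
[0.45819037 0.14298813 0.14678673] [-0.73645674  0.52276424 -1.42739   ]
tip expected [347.35071495 264.29465484]
tip expected [350.46883789 276.65152796]
knob underside [314.10611044 269.78333631]
```

View pics/c5.png

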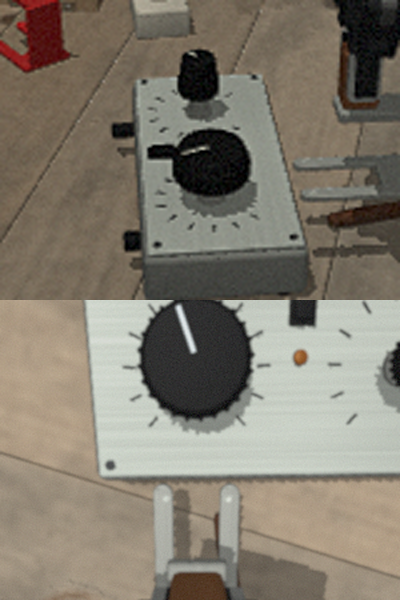

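The side crop shows the fork tips within about 1 mm of prediction and level with the gap under the knob. The wrist crop shows the knob and fork centred to about 1 mm. I'll slide in.

>>> apply_moves --moves '[[[0,0,0,8,0,0,0],[0,0,0,18,0,0,0],[0,0,0,27,0,0,0],[0,0,0,36,0,0,0],[0,0,0,45,0,0,0],[0,0,0,54,0,0,0],[0,0,0,63,0,0,0],[0,0,0,72,0,0,0],[0,0,0,81,0,0,0],[0,0,0,90,0,0,0],[0,0,0,96,0,0,0],[0,0,0,99,0,0,0]]]'

```text
time: 9.32
eef_pos: [0.5552, 0.1651, 0.1462]
ee_rot: [0.994, 0.112, 0.0, -0.0]
force: [-0.3, 0.1, -1.0]
finger_gap: 0.021
gripper_force: 71.2
```

>>> apply_moves --moves '[[[0,0,0,0,0,0,0],[0,0,0,0,0,0,0]]]'

```text
time: 9.48
eef_pos: [0.554, 0.1648, 0.1461]
ee_rot: [0.994, 0.112, -0.0, 0.0]
force: [-0.7, 0.9, -0.8]
finger_gap: 0.0211
gripper_force: 71.2
```

```bash
python3 - <<'E'
from h import *
s=bot.read_state();print(s['eef_pos'],s['force'],s['moment'])
im,P=snap('side','s6');imw,Pw=snap('wrist')
m=bot.masks_of('wrist','wide_knob')
if m: v,u=np.nonzero(m[0]['pixels']);print(u.min(),u.max(),v.min(),v.max())
c=im[200:320,230:390,::-1];imw=imw[:,:,::-1]
cv2.imwrite('pics/c6.png',np.vstack([cv2.resize(c,(400,300),interpolation=cv2.INTER_CUBIC),cv2.resize(imw[20:245,170:470],(400,300),interpolation=cv2.INTER_CUBIC)]))
E
```

```text
[0.55400065 0.16477686 0.14613674] [-0.69297132  0.92525788 -0.84898236] [-0.00718041 -0.01569155 -0.01386149]
279 355 176 235
```

View pics/c6.png

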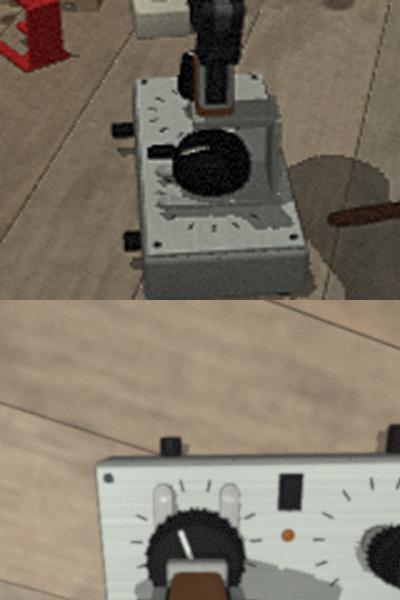

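The fork is under the knob with both tips showing beyond it, and the knob is centred between the prongs with no contact force. I'll pull straight up.

>>> apply_moves --moves '[[[0,0,0,0,0,-2,0],[0,0,0,0,0,-4,0],[0,0,0,0,0,-6,0],[0,0,0,0,0,-8,0],[0,0,0,0,0,-10,0],[0,0,0,0,0,-12,0],[0,0,0,0,0,-14,0],[0,0,0,0,0,-16,0],[0,0,0,0,0,-18,0],[0,0,0,0,0,-20,0],[0,0,0,0,0,-22,0],[0,0,0,0,0,-24,0]]]'

```text
time: 10.63
eef_pos: [0.5543, 0.1649, 0.1708]
ee_rot: [0.994, 0.112, 0.0, -0.0]
force: [0.3, -0.1, -0.8]
finger_gap: 0.0212
gripper_force: 70.9
```

>>> apply_moves --moves '[[[0,0,0,0,0,-3,0],[0,0,0,0,0,-6,0],[0,0,0,0,0,-10,0],[0,0,0,0,0,-14,0],[0,0,0,0,0,-18,0],[0,0,0,0,0,-22,0],[0,0,0,0,0,-26,0],[0,0,0,0,0,-29,0],[0,0,0,0,0,-31,0],[0,0,0,0,0,-31,0],[0,0,0,0,0,-31,0],[0,0,0,0,0,-31,0]]]'

```text
time: 11.63
eef_pos: [0.5541, 0.1648, 0.2011]
ee_rot: [0.994, 0.112, -0.0, 0.0]
force: [-0.4, -0.1, -2.6]
finger_gap: 0.0213
gripper_force: 70.9
```

```bash
python3 - <<'E'
from h import *
s=bot.read_state();print(s['eef_pos'],s['force'],s['moment'],s['time'])
im,P=snap('side','s7');imw,Pw=snap('wrist','w7')
c=im[180:320,210:400,::-1];imw=imw[:,:,::-1]
cv2.imwrite('pics/c7.png',np.vstack([cv2.resize(c,(400,295),interpolation=cv2.INTER_CUBIC),cv2.resize(imw[20:245,170:470],(400,300),interpolation=cv2.INTER_CUBIC)]))
E
```

```text
[0.55407047 0.16481356 0.20106233] [-0.3732143  -0.08302035 -2.58624404] [-0.04534306 -0.02479863  0.01982963] 11.6333
```

View pics/c7.png

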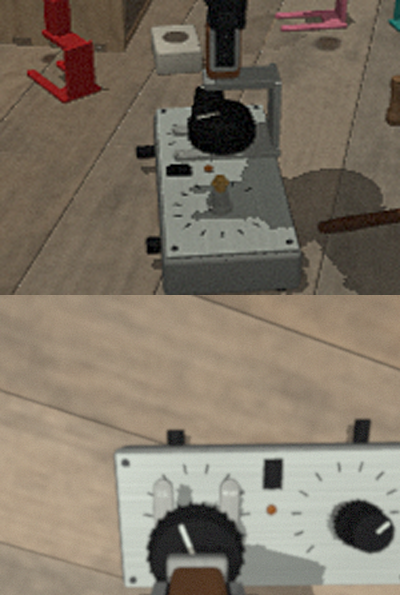

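The side view shows the knob lying flat on the fork and the bare brass spindle below it. The wrist view shows it centred between the prongs, and the narrow knob is in place. I'll carry the puller gently back to its original free spot.

>>> apply_moves --moves '[[[0,0,0,0,0,-4,0],[0,0,0,0,0,-10,0],[0,0,0,0,0,-18,0],[0,0,0,0,0,-26,0],[0,0,0,-1,3,-33,0],[0,0,0,-3,9,-38,0],[0,0,0,-5,18,-40,0],[0,0,0,-8,30,-40,0],[0,0,0,-12,44,-40,0],[0,0,0,-17,60,-40,0],[0,0,0,-22,78,-40,0],[0,0,0,-27,96,-40,0]]]'

```text
time: 12.73
eef_pos: [0.5485, 0.0631, 0.2408]
ee_rot: [0.994, 0.112, -0.001, 0.0]
force: [-0.1, -0.0, -1.3]
finger_gap: 0.0211
gripper_force: 71.0
```

>>> apply_moves --moves '[[[0,0,0,-5,18,0,0],[0,0,0,-10,36,0,0],[0,0,0,-15,54,0,0],[0,0,0,-20,72,0,0],[0,0,0,-25,90,0,0],[0,0,0,-30,108,0,0],[0,0,0,-35,126,0,0],[0,0,0,-40,144,0,0],[0,0,0,-45,162,0,0],[0,0,0,-50,180,0,0],[0,0,0,-54,196,0,0],[0,0,0,-58,209,0,0]]]'

```text
time: 13.73
eef_pos: [0.5379, -0.1538, 0.2407]
ee_rot: [0.994, 0.111, -0.001, -0.0]
force: [0.2, 0.1, -1.2]
finger_gap: 0.0211
gripper_force: 71.2
```

>>> apply_moves --moves '[[[0,0,0,-3,11,0,0],[0,0,0,-5,20,0,0],[0,0,0,-7,27,0,0],[0,0,0,-8,31,2,0],[0,0,0,-8,32,7,0],[0,0,0,-8,32,14,0],[0,0,0,-8,32,23,0],[0,0,0,-8,32,32,0],[0,0,0,-8,32,41,0],[0,0,0,-8,32,50,0],[0,0,0,-8,32,57,0],[0,0,0,-8,32,60,0]]]'

```text
time: 14.73
eef_pos: [0.5378, -0.1841, 0.1796]
ee_rot: [0.994, 0.112, -0.001, -0.0]
force: [-0.5, -0.7, -1.0]
finger_gap: 0.0208
gripper_force: 71.2
```

```bash
python3 - <<'E'
from h import *
s=bot.read_state();print(s['eef_pos'],s['force'],s['time'])
im,P=snap('wrist');print(look('wrist',P,'wide_knob'))
E
```

```text
[ 0.53783209 -0.18406636  0.17955071] [-0.5329833  -0.66092027 -0.97329014] 14.7333
[(0.76, [0.5484, -0.1736, 0.114])]
```

>>> apply_moves --moves '[[[0,0,0,0,0,5,0],[0,0,0,0,0,13,0],[0,0,0,0,0,23,0],[0,0,0,0,0,34,0],[0,0,0,0,0,45,0],[0,0,0,0,0,56,0],[0,0,0,0,0,66,0],[0,0,0,0,0,74,0],[0,0,0,0,0,79,0],[0,0,0,0,0,82,0],[0,0,0,0,0,83,0],[0,0,0,0,0,83,0]]]'

```text
time: 15.83
eef_pos: [0.5387, -0.1844, 0.0983]
ee_rot: [0.994, 0.112, 0.0, 0.0]
force: [-0.0, 0.2, -3.1]
finger_gap: 0.0213
gripper_force: 71.2
```

>>> apply_moves --moves '[[[0,0,0,0,0,1,0],[0,0,0,0,0,2,0],[0,0,0,0,0,3,0],[0,0,0,0,0,3,0]]]'

```text
time: 16.17
eef_pos: [0.5385, -0.1843, 0.0954]
ee_rot: [0.994, 0.112, 0.0, -0.0]
force: [0.2, -0.0, -1.4]
finger_gap: 0.0213
gripper_force: 71.2
```

>>> apply_moves --moves '[[[0,0,0,0,0,1,0],[0,0,0,0,0,2,0],[0,0,0,0,0,2,0]]]'

```text
time: 16.42
eef_pos: [0.5386, -0.1844, 0.0935]
ee_rot: [0.994, 0.112, 0.0, 0.0]
force: [0.3, 1.0, -0.7]
finger_gap: 0.0212
gripper_force: 71.4
```

>>> apply_moves --moves '[[[0,0,0,0,0,0.5,0],[0,0,0,0,0,1,0],[0,0,0,0,0,1,0]]]'

```text
time: 16.67
eef_pos: [0.5386, -0.1844, 0.0935]
ee_rot: [0.994, 0.112, 0.0, 0.0]
force: [-2.1, 1.6, 6.0]
finger_gap: 0.0212
gripper_force: 72.2
```

It is in contact with the table (6 N). I'll release and retreat.

>>> apply_moves --moves '[[[0,0,0,0,0,0,0.3],[0,0,0,0,0,0,0.4],[0,0,0,0,0,0,0.6],[0,0,0,0,0,0,0.8],[0,0,0,0,0,0,0.8],[0,0,0,0,0,0,0.8],[0,0,0,0,0,-10,0.8],[0,0,0,0,0,-30,0.8],[0,0,0,0,0,-60,0.8],[0,0,0,0,0,-90,0.8],[0,0,0,0,0,-120,0.8],[0,0,0,0,0,-130,0.8]]]'

```text
time: 17.67
eef_pos: [0.5407, -0.185, 0.2284]
ee_rot: [0.994, 0.112, 0.005, 0.002]
force: [0.2, -0.3, 0.3]
finger_gap: 0.0684
gripper_force: 0.0
```

```bash
python3 - <<'E'
from h import *
s=bot.read_state();print(s['eef_pos'],s['force'],s['time'],s['finger_gap'])
im,P=snap('side','s8');imw,Pw=snap('wrist','w8')
print(look('wrist',Pw,'wide_knob'),look('side',P,'wide_knob'),look('side',P,'narrow_knob'))
cv2.imwrite('pics/c8.png',np.hstack([cv2.resize(im[140:260,280:420,::-1],(400,343)),cv2.resize(imw[80:280,200:433,::-1],(400,343))]))
E
```

```text
[ 0.54066528 -0.18499719  0.22841363] [ 0.23162335 -0.27154071  0.31559286] 17.6667 0.06840303612961321
[(0.97, [0.5503, -0.1763, 0.0301]), (0.37, [0.5777, 0.0483, 0.0906])] [(0.85, [0.5382, -0.1692, 0.0241])] [(0.52, [0.5776, 0.0699, 0.0819])]
```

View pics/c8.png

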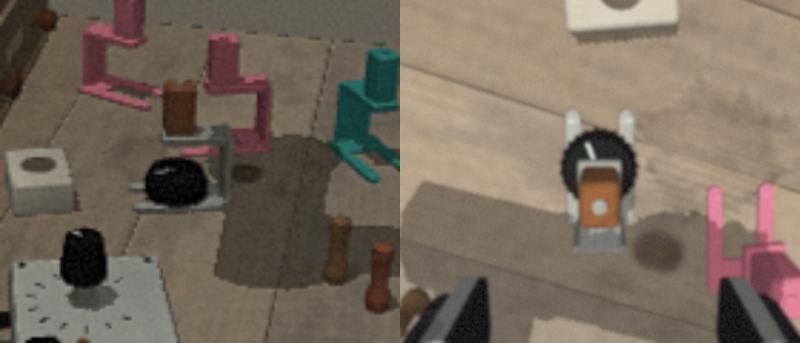

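The puller stands upright with the knob flat and centred on its fork, the gripper is clear, and the narrow knob is on its spindle.

```bash
python3 -c "
from rig import bot;print(bot.job_done())"
```

```text
the job is handed in; nothing more can be done
None
```

The wide knob was pulled straight up off its spindle and now lies flat on the fork of the puller, which stands upright and released on the table with the narrow knob still on its spindle; the job is handed in, but no verdict came back.

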